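# Repack the microscope's accessory tray

### The job

Put the microscope's loose accessories, scattered in front of the robot, back into the fitted wooden tray, each upright and fully down in the place cut for it: the two eyepieces in the two wells of the twin insert (either one in either well), the screw pot with the spare objective in the single round well, and the folded loupe flat in the shallow oblong recess. They are optics, so set them down gently and do not drop them. Things at the far left end of the worktop belong to another set. The dropper bottle, the specimen jar and the little box of cover glasses do not belong to the set: leave them standing where they are.

Things in the scene. Friction and masses are not known exactly. Their poses are not given: they have to be found in the camera images.
- eyepiece_a: Microscope eyepiece standing upright on its narrow tube end: black, round, 42 mm tall, with a glass lens in the middle of its top. Its widest part is the rim, 30 mm across from 26 to 38 mm above its foot, where to hold it; below that it narrows to 23 mm at the foot. There are two, both alike. Origin: centre of its foot; z up along its axis. 50 g.
- eyepiece_b: Microscope eyepiece standing upright on its narrow tube end: black, round, 42 mm tall, with a glass lens in the middle of its top. Its widest part is the rim, 30 mm across from 26 to 38 mm above its foot, where to hold it; below that it narrows to 23 mm at the foot. There are two, both alike. Origin: centre of its foot; z up along its axis. 50 g.
- objective_pot: Screw pot that holds a spare objective: white plastic pot with a black ribbed lid (the lid does not come off), round, 33 mm across (lid 34 mm), 49 mm tall, standing upright. Origin: centre of its underside; z up. 60 g. The lid is the top 17 mm.
- loupe: Folded folding loupe lying flat: two bright steel plates with rounded ends and a black lens between them, 30 mm (x) by 43 mm (y), 15 mm high. Origin: middle of its underside (0.6 mm above the surface it lies on); z up. Grasp it across its 30 mm width. 45 g.
- twin_insert: Insert with two round wells for the eyepieces. Fixed grey block, 124 (x) by 84 (y) mm, 18 mm tall, one of three side by side in any order in a wooden tray (rim 20 mm above the worktop). Origin: centre of its underside, 4 mm above the worktop (top at 22 mm); z up. The wells are 36 mm across and 14 mm deep (floor 4 mm above the origin), centred at x = -31 and +31 mm, y = 0.
- round_insert: Insert with one round well, for the objective pot. Fixed grey block, 124 (x) by 84 (y) mm, 18 mm tall, one of three side by side in any order in a wooden tray (rim 20 mm above the worktop). Origin: centre of its underside, 4 mm above the worktop (top at 22 mm); z up. The well is 44 mm across and 14 mm deep (floor 4 mm above the origin), in the middle of the block.
- oblong_insert: Insert with one shallow oblong recess, for the loupe. Fixed grey block, 124 (x) by 84 (y) mm, 18 mm tall, one of three side by side in any order in a wooden tray (rim 20 mm above the worktop). Origin: centre of its underside, 4 mm above the worktop (top at 22 mm); z up. The recess is 53 mm (along x) by 40 mm (along y) and 7 mm deep (floor 11 mm above the origin), in the middle. The loupe's long side (its y) goes along the insert's x.
- dropper_bottle: Not part of the set, to be left alone: round amber glass dropper bottle with a black rubber bulb, 33 mm across, 100 mm tall, standing upright. Origin: centre of its underside; z up. 75 g.
- specimen_jar: Not part of the set, to be left alone: round jar with a white screw lid, 56 mm across, 72 mm tall, standing upright. Origin: centre of its underside; z up. 160 g.
- cover_box: Not part of the set, to be left alone: flat, nearly square white box of cover glasses, 32 by 30 mm, 12 mm high, lying flat. Origin: middle of its underside; z up. 20 g.
Mind the look-alikes: they are no part of the job. Leave any purple or turquoise look-alike of the eyepiece_b alone. Leave any pink or red look-alike of the eyepiece_a alone.

How it is judged (in metres and radians):
At the end, for the whole second after the job is handed in: Eyepieces in the twin wells, one each, pot in the round well, loupe in the oblong recess: each within 10 mm of the middle in x and y, foot within 3 mm of the floor, level within 0.15 rad, below 0.02 m/s. Bottle, jar and cover-glass box upright, within 30 mm of their start ((((x of eyepiece_a in the frame of twin_insert between -0.041 and -0.021 m and y of eyepiece_a in the frame of twin_insert between -0.01 and 0.01 m and z of eyepiece_a in the frame of twin_insert between 0.001 and 0.007 m) and (x of eyepiece_b in the frame of twin_insert between 0.021 and 0.041 m and y of eyepiece_b in the frame of twin_insert between -0.01 and 0.01 m and z of eyepiece_b in the frame of twin_insert between 0.001 and 0.007 m)) or ((x of eyepiece_b in the frame of twin_insert between -0.041 and -0.021 m and y of eyepiece_b in the frame of twin_insert between -0.01 and 0.01 m and z of eyepiece_b in the frame of twin_insert between 0.001 and 0.007 m) and (x of eyepiece_a in the frame of twin_insert between 0.021 and 0.041 m and y of eyepiece_a in the frame of twin_insert between -0.01 and 0.01 m and z of eyepiece_a in the frame of twin_insert between 0.001 and 0.007 m))) and x of objective_pot in the frame of round_insert between -0.01 and 0.01 m and y of objective_pot in the frame of round_insert between -0.01 and 0.01 m and z of objective_pot in the frame of round_insert between 0.001 and 0.007 m and x of loupe in the frame of oblong_insert between -0.01 and 0.01 m and y of loupe in the frame of oblong_insert between -0.01 and 0.01 m and z of loupe in the frame of oblong_insert between 0.0086 and 0.0146 m and linear speed of each of eyepiece_a, eyepiece_b, objective_pot, loupe below 0.02 m/s and angle between each of eyepiece_a, eyepiece_b, objective_pot, loupe, dropper_bottle, specimen_jar, cover_box's own z axis and vertical below 0.15 rad and distance of each of dropper_bottle, specimen_jar, cover_box from where it was at the start of the episode below 0.03 m); the robot touches nothing.
It fails at once if the dropper bottle is moved more than 30 mm from its place or tipped over (distance of dropper_bottle from where it was at the start of the episode above 0.03 m or angle between dropper_bottle's own z axis and vertical above 0.5 rad).
It fails at once if the specimen jar is moved more than 30 mm from its place or tipped over (distance of specimen_jar from where it was at the start of the episode above 0.03 m or angle between specimen_jar's own z axis and vertical above 0.5 rad).
It fails at once if the cover-glass box is moved more than 30 mm from its place or tipped over (distance of cover_box from where it was at the start of the episode above 0.03 m or angle between cover_box's own z axis and vertical above 0.5 rad).
It fails at once if an accessory is dropped (moves faster than 0.6 m/s without being held, as when let fall by 20 mm or more) ((linear speed of eyepiece_a above 0.6 m/s and contact force between eyepiece_a and the fingers below 0.05 N) or (linear speed of eyepiece_b above 0.6 m/s and contact force between eyepiece_b and the fingers below 0.05 N) or (linear speed of objective_pot above 0.6 m/s and contact force between objective_pot and the fingers below 0.05 N) or (linear speed of loupe above 0.6 m/s and contact force between loupe and the fingers below 0.05 N)).
It also fails if it takes over 118 s, if anything falls off the work surface, if the arm or the gripper's body presses on something with over 40 N, if the wrist force passes 120 N, or if a joint passes its speed limit or range.

### The arm

A 6-joint arm with a two-finger parallel gripper is mounted at the origin on a cart in front of the work surface, level with it; the furniture and walls round the work are solid. World frame = base frame: x ahead of the robot, y to its left, z up, the work surface at z = 0. Lengths are in mm, angles in rad, forces in N, time in s.
With the tool pointing down it reaches from about 275 to 750 mm from the base axis. Payload 10.2 kg.
Tool frame: the origin (TCP) lies at the very end of the fingers, on their centre line; the grasp point (between the pads) lies ctrl.grip_depth behind it (ctrl.grip_depth is the distance from the TCP to the grasp point, in mm); z points along the fingers, y is the direction in which the jaws open and shut (so a half turn about z gives the same grasp; the last joint's range is limited). The gripper opens to 85 mm and grips with 20 to 120 N. Pads are 22 mm wide; open, the fingers measure 114 mm over their backs; the gripper's body (76 mm by 85 mm) begins 54 mm behind the grasp point. The pads swing forward as they close: fully open they stand 13 mm farther back than shut.
Start: joints at [0.932, 0.313, 1.498, -0, 1.331, -0.223], TCP at [212.072, 480.267, 231.294] pointing down, gripper open.
Joint ranges: [-2.94, 2.94], [-0.97, 2.17], [0.19, 2.56], [-1.23, 4.37], [0.02, 3.11], [-2.88, 2.88]. Speed limits (rad/s): [2.39, 2.39, 3.01, 3.14, 3.14, 3.14].

### API

Orientations are given as a unit quaternion [w, x, y, z].
In Python, from rig import telemetry, eyes, ctrl, nets gives the robot as it stands. The module is installed in compiled form; this text tells all that it offers.
- The arm moves only by the tool drive_tool, never from a script. Its argument "series" is text: rows parted by semicolons, each of 7 numbers parted by spaces: the shift along the tool's x, y, z normalised to -1 to 1, where 1 is 0.12 m, then the turn, a rotation vector about the tool's x, y, z normalised to -1 to 1, where 1 is 0.5 rad, then the opening, from 0 (shut) to 1 (fully open). In form: tx ty tz wx wy wz hand; .... A call has 1 to 20 rows; each row is the pose to reach, as a shift and turn from the pose measured when the call began, along the tool's axes at that moment; what a row does not reach only later rows make up. A row lasts 1/10 s, in which the tool goes at most 50 mm and 8.59 degrees, less where a joint would pass 70% of its speed; a pose out of reach is approached as far as the arm can. A call with a number of a shift or a turn outside -1 to 1 is refused whole. A call with a gripper value outside its range is refused whole. The fingers move at their own pace and stop on an object; "newtons" is the grip in N (left out, the last holds). Time passes only in rows, so rows that repeat a pose let the fingers close. It gives the time, the measured TCP pose, the force and the opening at its end, in the units of the state.
- telemetry.sense(): the state, without advancing time (a new reading comes with each control period).
- eyes.capture(name): name is "scene" or "top" or "wrist"; returns a dict with "frame" (420x560x3 uint8, red, green, blue), "fx", "fy", "cx", "cy" (pixels), "view" (4x4, takes a point from world to camera coordinates). Camera axes: x right, y up, looking along -z (the intrinsics and any distortion apply to the point x, -y, -z); pixel columns grow to the right and rows downward; lengths in mm; the calibration is good to about 2 mm. A picture is of the moment at which its call begins. There is no depth.
- ctrl.finish_job(): hands the job in, once; it reports no verdict.
Trained networks look in a picture, given as the dict that the camera call returned (one of the last four; its "shot" number tells which), for a name from the list of things; names that differ only in an ending like _2 or _b are one class to them, and where a whole thing is asked for, a point or a joint stands for the part that bears it (a point fixed in the world has none). Each returns a list of dicts, best first, with "confidence" (0 to 1); they miss things now and then, are a little off and sometimes report something else, mostly with a low value. They report only what shows in the picture. A call takes as long as a camera call. They do not tell look-alikes from the thing itself.
- nets.spot_in(name, picture): "rect" ([left, top, right, bottom] in pixels, round what is visible of it).
The state is a dict: "time_s": time; "joints": joint angles; "dq": joint speeds; "tau": joint torques, N m; "eef_pos": TCP position; "ee_rot": TCP orientation; "force": force on the tool from outside, world axes, zero at the start; "wrist_torque": the same for the moment, N m; "grip_width": opening from 0.0 (shut) to 1.0 (fully open).
Only numpy, scipy, OpenCV 4.12 (cv2) and the standard library are available. Lean on these libraries where they do the work, as an engineer would, in place of code of your own. Each camera call takes 0.05 s, during which the arm holds its last target. There are 200 camera calls.

## Working session

There is one attempt and no reset: what is moved stays moved. The work goes in short steps, Python scripts to look and compute and a tool call to move; the robot and the scene stay as the last step left them, time stands still between calls to the robot, and variables do not carry over. Pictures are saved under pics/ and viewed, about 12 in all and at most 16, crops included, and the job is handed in when it is done.

Besides the shell and the picture viewer there is one more tool, called by a JSON object that holds its "name" and its "arguments", one argument or row to a line. drive_tool: Moves the arm, as the interface text tells. Scaled input: -1 to 1 covers 0.12 m each way for a shift and 0.5 rad each way for a turn. Its arguments: {"type":"object","properties":{"series":{"type":"string"},"newtons":{"type":"number"}},"required":["series"]}

```bash
mkdir -p pics
cat > h.py <<'E'
import numpy as np, cv2
from rig import telemetry, eyes, ctrl, nets
def save(d,n,box=None,s=1):
    im=d["frame"][:,:,::-1]
    if box: im=im[box[1]:box[3],box[0]:box[2]]
    cv2.imwrite("pics/"+n,cv2.resize(im,None,fx=s,fy=s,interpolation=cv2.INTER_CUBIC))
def w2p(d,P):
    c=d["view"]@np.append(P,1.0); return np.array([d["cx"]+d["fx"]*c[0]/-c[2], d["cy"]-d["fy"]*c[1]/-c[2]])
def p2w(d,u,v,z):
    V=np.linalg.inv(d["view"]); r=V[:3,:3]@np.array([(u-d["cx"])/d["fx"],-(v-d["cy"])/d["fy"],-1]); o=V[:3,3]
    return o+r*(z-o[2])/r[2]
E
python3 - <<'E'
from h import *
d=eyes.capture("top"); save(d,"top1.png",s=1.4); print({k:d[k] for k in d if k not in("frame",)})
d2=eyes.capture("scene"); save(d2,"sc1.png",s=1.4)
s=telemetry.sense(); print(s, ctrl.grip_depth)
for n in "eyepiece_a objective_pot loupe twin_insert round_insert oblong_insert dropper_bottle specimen_jar cover_box".split():
    print(n,[(np.round(r["rect"]).tolist(),round(r["confidence"],2)) for r in nets.spot_in(n,d)])
E
```

```text
{'fx': 431.65043510090453, 'fy': 431.65043510090453, 'cx': 273.9551446813105, 'cy': 213.5729138190803, 'view': array([[ 8.63393243e-03, -9.99959631e-01, -2.48844844e-03,
        -2.13423761e-01],
       [ 9.81412821e-01,  7.99663514e-03,  1.91741830e-01,
        -5.57842195e+02],
       [-1.91714190e-01, -4.09768121e-03,  9.81442244e-01,
        -1.03833889e+03],
       [ 0.00000000e+00,  0.00000000e+00,  0.00000000e+00,
         1.00000000e+00]]), 'shot': 1}
{'time_s': 0.1, 'joints': array([ 9.31577152e-01,  3.13372825e-01,  1.49836160e+00, -7.74806408e-06,
        1.33098397e+00, -2.23405397e-01]), 'dq': array([ 0.00061629, -0.00256509, -0.00045762,  0.00082307,  0.00075675,
        0.00074104]), 'tau': array([ 5.27161726e-03, -4.12900865e+01, -2.60144752e+01, -6.15519454e-06,
        2.99236846e-03,  6.65042379e-06]), 'eef_pos': array([211.94222388, 480.06992181, 230.80297504]), 'ee_rot': array([-2.31897476e-04,  2.06411382e-01,  9.78465137e-01, -5.12894788e-04]), 'force': array([-0.74391592, -0.36497416,  0.24376245]), 'wrist_torque': array([ 0.01514059, -0.0400087 , -0.01088342]), 'grip_width': 0.9961714251360654} 18.700000000000003
eyepiece_a [([168.0, 202.0, 182.0, 218.0], 0.67), ([194.0, 208.0, 208.0, 227.0], 0.56), ([271.0, 180.0, 284.0, 200.0], 0.48), ([173.0, 171.0, 186.0, 184.0], 0.47), ([246.0, 176.0, 257.0, 188.0], 0.41)]
objective_pot [([186.0, 247.0, 199.0, 263.0], 0.48)]
loupe [([202.0, 176.0, 218.0, 187.0], 0.49)]
twin_insert [([356.0, 205.0, 394.0, 260.0], 0.84), ([222.0, 246.0, 247.0, 271.0], 0.51), ([384.0, 207.0, 421.0, 249.0], 0.43)]
round_insert [([384.0, 205.0, 422.0, 254.0], 0.96)]
oblong_insert [([323.0, 210.0, 359.0, 264.0], 0.68)]
dropper_bottle [([129.0, 248.0, 148.0, 262.0], 0.49), ([221.0, 247.0, 246.0, 265.0], 0.23)]
specimen_jar [([226.0, 248.0, 245.0, 268.0], 0.78)]
cover_box [([224.0, 214.0, 237.0, 228.0], 0.71)]
```

View pics/top1.png

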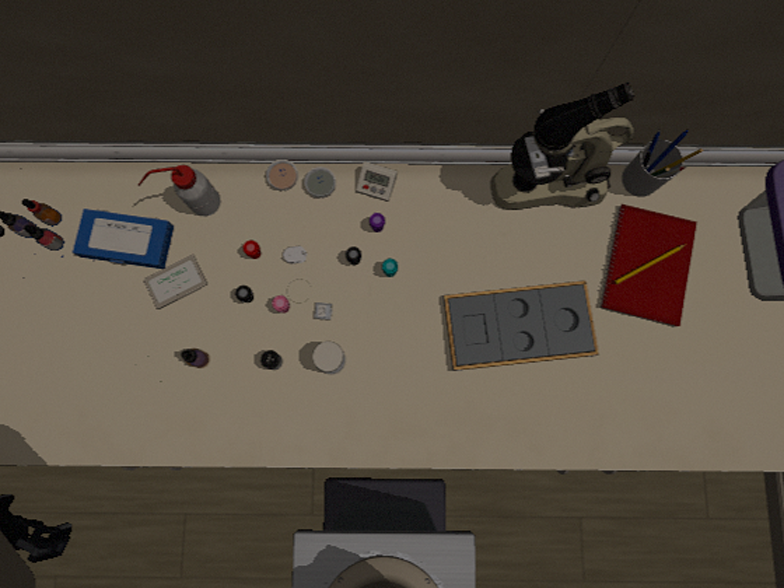

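View pics/sc1.png

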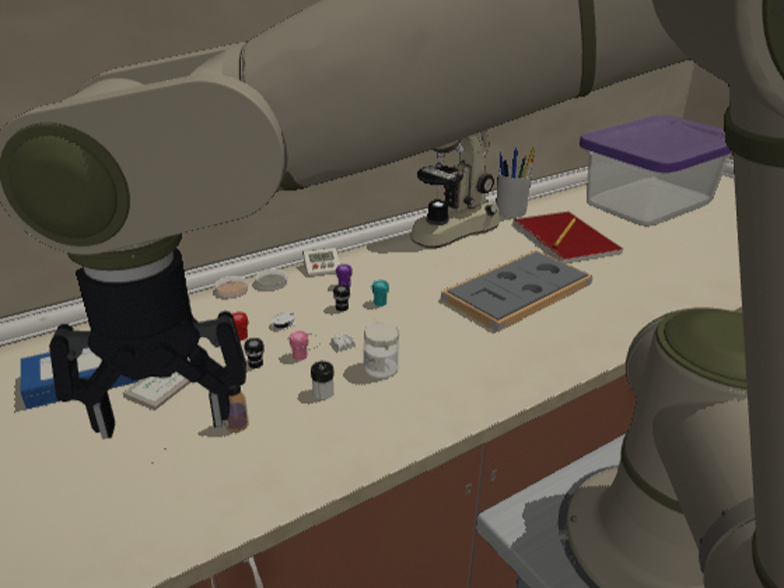

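Top view (1.4x): black eyepieces at (244,294) and (353,256), pot (270,359), loupe (294,254). The look-alikes are red (251,249), pink (280,303), purple (377,222) and turquoise (390,267); the dropper bottle at (195,357) could pass for the pot. The tray is around (520,325), with the inserts oblong, twin, round from left to right. I'll check these choices in one close crop.

Run:
```python
from h import *
d=eyes.capture("top")
im=d["frame"][:,:,::-1]
a=cv2.resize(im[140:275,120:300],None,fx=4.4,fy=4.4,interpolation=cv2.INTER_CUBIC)
cv2.imwrite("pics/c1.png",a)
b=cv2.resize(im[195:270,310:435],None,fx=6.2,fy=6.2,interpolation=cv2.INTER_CUBIC)
cv2.imwrite("pics/c2.png",b)
```

```text
(no output)
```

View pics/c1.png

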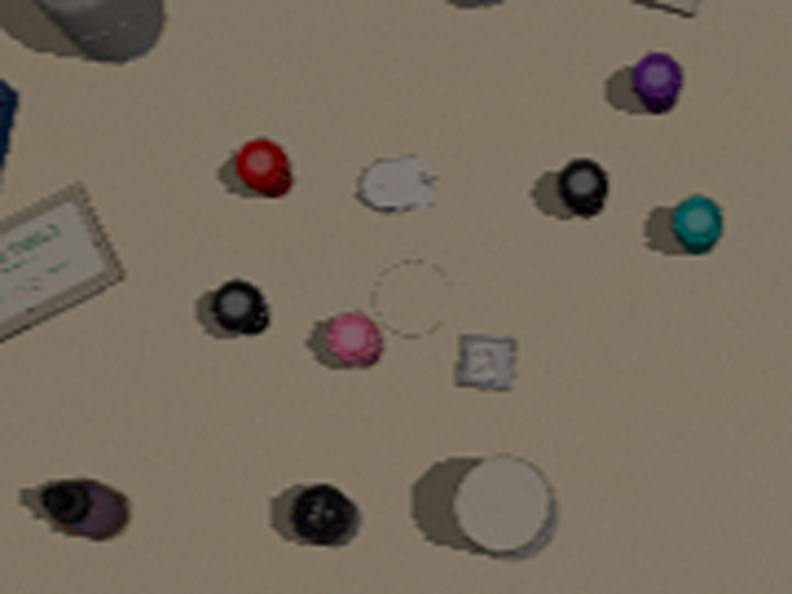

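View pics/c2.png

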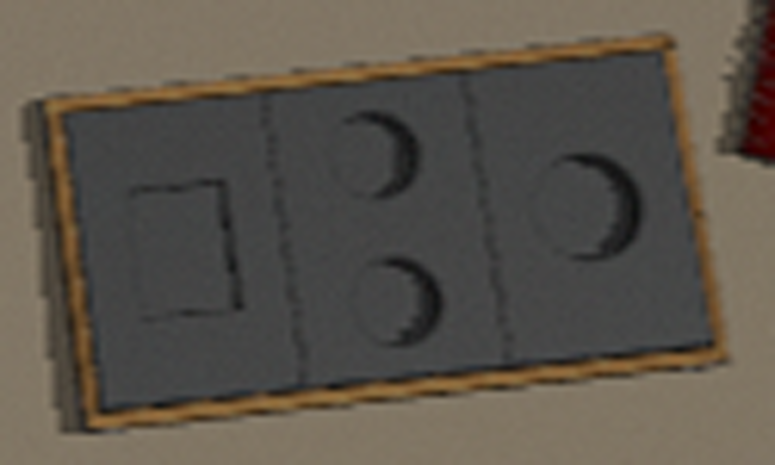

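Crop 1 confirms the choices: black eyepieces at (238,306) and (583,187), black ribbed pot at (323,514), steel loupe at (399,184). There is also a clear ring at (413,298) to avoid. Crop 2 shows the inserts: oblong recess (185,250), twin wells (375,155) and (398,303), round well (590,207).

Run:
```python
from h import *
d=eyes.capture("top")
f=lambda u,v,z:p2w(d,120+u/4.4-.4,140+v/4.4-.4,z).round(1)[:2]
g=lambda u,v,z:p2w(d,310+u/6.2-.4,195+v/6.2-.4,z).round(1)[:2]
for n,u,v,z in [("epL",236,303,42),("epR",583,185,42),("pot",323,514,49),("loupe",399,184,15),("pink",353,338,42),("red",263,165,42),("purple",657,80,42),("turq",698,221,42),("bottle",65,500,95),("jar",503,505,72),("box",487,362,12),("ring",413,298,5),("loupeL",358,190,10),("loupeR",437,178,10)]: print(n,f(u,v,z))
for n,u,v,z in [("obTL",130,187,22),("obTR",222,181,22),("obBR",242,312,22),("obBL",146,320,22),("w1",375,155,22),("w2",398,303,22),("rw",590,207,22),("TL",45,100,20),("TR",672,37,20),("BR",728,357,20),("BL",92,428,20),("s1t",267,92,22),("s1b",305,385,22),("s2t",466,72,22),("s2b",509,363,22)]: print(n,g(u,v,z))
```

```text
epL [571.4 263.1]
epR [644.2  62. ]
pot [448.2 205.5]
loupe [651.3 174.9]
pink [551.2 194. ]
red [654.9 251.6]
purple [709.3  19. ]
turq [622.8  -6. ]
bottle [450.4 337.4]
jar [451.9 101.3]
box [542.9 118.9]
ring [583.  165.4]
loupeL [648.7 200.5]
loupeR [656.6 152.7]
obTL [ 535.7 -142.4]
obTR [ 538.6 -180.9]
obBR [ 483.6 -187.9]
obBL [ 479.9 -148.1]
w1 [ 550.2 -245.2]
w2 [ 487.9 -252.6]
rw [ 528.8 -334.1]
TL [ 572.9 -107.4]
TR [ 602.3 -373. ]
BR [ 466.8 -388.7]
BL [ 435.3 -125.4]
s1t [ 576.7 -200.7]
s1b [ 453.6 -213.1]
s2t [ 586.  -284.8]
s2b [ 463.4 -297.5]
```

{"name": "drive_tool", "arguments": {
  "series": "-0.5 -0.25 0 0 0 -0.3 0.6; -1 -0.5 0 0 0 -0.6 0.6; -1 -0.5 0 0 0 -0.83 0.6; -1 -0.5 0 0 0 -0.83 0.6; -1 -0.5 0 0 0 -0.83 0.6",
  "newtons": 40
}}

```text
time_s: 1.15
eef_pos: [298.1, 376.4, 231.4]
ee_rot: [0.0, 0.002, 1.0, 0.0]
force: [-0.4, -0.1, 0.1]
grip_width: 0.602
```

{"name": "drive_tool", "arguments": {
  "series": "-0.4 -0.4 0.1 0 0 0 0.6; -0.8 -0.8 0.2 0 0 0 0.6; -1 -1 0.2 0 0 0 0.6; -1 -1 0.2 0 0 0 0.6"
}}

```text
time_s: 1.55
eef_pos: [419.2, 254.7, 206.9]
ee_rot: [-0.0, 0.003, 1.0, -0.0]
force: [-0.4, 0.6, 0.8]
grip_width: 0.599
```

{"name": "drive_tool", "arguments": {
  "series": "-0.25 -0.43 0.2 0 0 0 0.6; -0.25 -0.43 0.45 0 0 0 0.6; -0.25 -0.43 0.45 0 0 0 0.6; -0.25 -0.43 0.45 0 0 0 0.6"
}}

```text
time_s: 1.95
eef_pos: [448.5, 204.0, 153.2]
ee_rot: [-0.0, 0.003, 1.0, 0.0]
force: [-0.2, 0.9, 0.7]
grip_width: 0.6
```

Run:
```python
from h import *
s=telemetry.sense(); print(s["eef_pos"],s["ee_rot"])
d=eyes.capture("wrist"); save(d,"w1.png"); print(d["view"].round(3).tolist(),d["fx"],d["cx"],d["cy"], np.linalg.inv(d["view"])[:3,3])
for n in ["objective_pot","specimen_jar"]:
    for r in nets.spot_in(n,d): print(n,r)
```

```text
[448.53664683 203.98289925 153.22721286] [-4.34017735e-04  3.38989208e-03  9.99994156e-01  8.99313998e-05]
[[0.006, 1.0, 0.001, -206.677], [-0.945, 0.006, -0.327, 439.222], [-0.327, 0.001, 0.945, -160.833], [0.0, 0.0, 0.0, 1.0]] 320.96183660809254 278.5248537764658 211.84703110113043 [363.86290297 204.12133308 295.69788196]
objective_pot {'rect': [264.5, 180.7, 302.3, 230.1], 'confidence': 0.73}
specimen_jar {'rect': [107.9, 169.9, 201.9, 258.6], 'confidence': 0.57}
specimen_jar {'rect': [237.0, 354.2, 276.1, 381.4], 'confidence': 0.29}
```

View pics/w1.png

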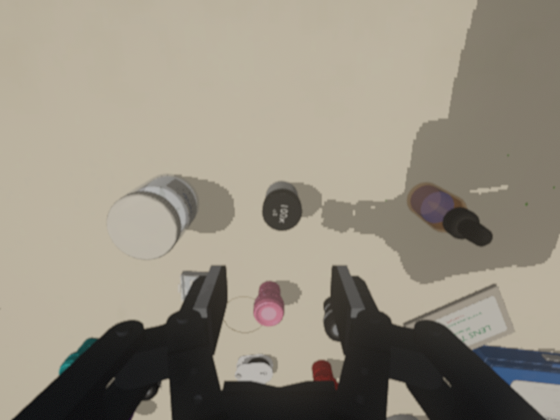

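Wrist view: pot lid at (283,210), jar at (145,225), bottle at (440,205). The fingers straddle columns 205–355 and the path below is clear.

```bash
cat >> h.py <<'E'
def hough(d,guess,D,z,n=None):
    "centre of dark round top of diameter D at height z near world guess (xy)"
    u,v=w2p(d,[guess[0],guess[1],z]); r=D/2*d["fx"]/-(d["view"]@np.array([guess[0],guess[1],z,1]))[2]
    return (u,v,r)
E
python3 - <<'E'
from h import *
d=eyes.capture("wrist")
print(p2w(d,283,210.5,49), w2p(d,[448,205,49]))
import h
print(h.hough(d,(448,205),34,49))
E
```

```text
[449.1694737  207.75796679  49.        ] [279.61414702 209.15880411]
(np.float64(279.6141470233269), np.float64(209.15880410892547), np.float64(20.87027353378036))
```

{"name": "drive_tool", "arguments": {
  "series": "0 0.02 0.3 0 0 0 0.6; 0 0.02 0.6 0 0 0 0.6; 0 0.02 0.8 0 0 0 0.6; 0 0.02 0.9 0 0 0 0.6; 0 0.02 1 0 0 0 0.6; 0 0.02 1 0 0 0 0.6"
}}

```text
time_s: 2.75
eef_pos: [449.0, 206.7, 33.9]
ee_rot: [0.001, 0.002, 1.0, 0.0]
force: [1.0, 0.3, 0.5]
grip_width: 0.6
```

{"name": "drive_tool", "arguments": {
  "series": "0 0 0.09 0 0 0 0.6; 0 0 0.09 0 0 0 0.6; 0 0 0.09 0 0 0 0.4; 0 0 0.09 0 0 0 0.2; 0 0 0.09 0 0 0 0.2; 0 0 0.09 0 0 0 0.2; 0 0 0.09 0 0 0 0.2; 0 0 0.09 0 0 0 0.2"
}}

```text
time_s: 3.55
eef_pos: [449.4, 206.7, 23.7]
ee_rot: [0.001, 0.002, 1.0, 0.0]
force: [-1.0, -1.3, 5.5]
grip_width: 0.368
```

{"name": "drive_tool", "arguments": {
  "series": "0 0 -0.05 0 0 0 0.2; 0 0 -0.2 0 0 0 0.2; 0 0 -0.5 0 0 0 0.2; 0 0 -0.8 0 0 0 0.2; 0 0 -1 0 0 0 0.2; 0 0 -1 0 0 0 0.2"
}}

```text
time_s: 4.15
eef_pos: [450.5, 207.0, 146.9]
ee_rot: [0.004, 0.002, 1.0, 0.001]
force: [-0.0, 0.1, -0.7]
grip_width: 0.368
```

Run:
```python
from h import *
s=telemetry.sense(); print(s["eef_pos"],s["force"],s["grip_width"])
d=eyes.capture("wrist"); save(d,"w2.png")
```

```text
[450.53091868 207.02855161 146.93144942] [-0.01493982  0.13052186 -0.69690322] 0.3681672688897473
```

View pics/w2.png

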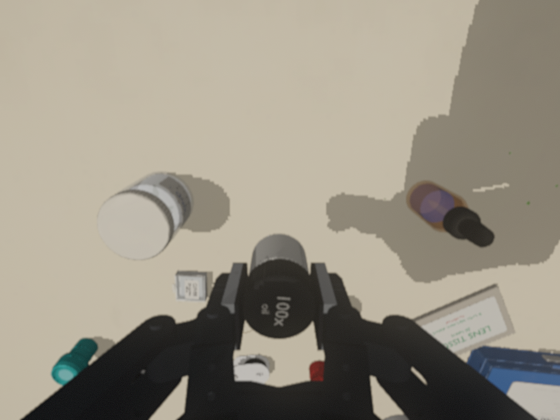

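{"name": "drive_tool", "arguments": {
  "series": "-0.06 -0.4 -0.1 0 0 0 0.2; -0.13 -0.8 -0.1 0 0 0 0.2; -0.13 -1 -0.1 0 0 0 0.2; -0.13 -1 -0.1 0 0 0 0.2"
}}

```text
time_s: 4.6
eef_pos: [464.0, 84.3, 155.3]
ee_rot: [0.001, 0.004, 1.0, 0.0]
force: [0.5, 0.4, -0.8]
grip_width: 0.368
```

{"name": "drive_tool", "arguments": {
  "series": "-0.06 -0.4 0 0 0 0 0.2; -0.13 -0.8 0 0 0 0 0.2; -0.13 -1 0 0 0 0 0.2; -0.13 -1 0 0 0 0 0.2"
}}

```text
time_s: 5.0
eef_pos: [478.3, -37.5, 154.0]
ee_rot: [0.0, 0.006, 1.0, 0.001]
force: [0.1, 1.0, -0.9]
grip_width: 0.367
```

{"name": "drive_tool", "arguments": {
  "series": "-0.06 -0.4 0 0 0 0 0.2; -0.13 -0.8 0 0 0 0 0.2; -0.13 -1 0 0 0 0 0.2; -0.13 -1 0 0 0 0 0.2"
}}

```text
time_s: 5.4
eef_pos: [492.5, -158.7, 152.7]
ee_rot: [-0.0, 0.007, 1.0, 0.001]
force: [0.2, 1.2, -0.7]
grip_width: 0.363
```

{"name": "drive_tool", "arguments": {
  "series": "-0.06 -0.4 0 0 0 0 0.2; -0.13 -0.8 0 0 0 0 0.2; -0.13 -1 0 0 0 0 0.2; -0.13 -1 0 0 0 0 0.2; -0.13 -1 0 0 0 0 0.2"
}}

```text
time_s: 5.9
eef_pos: [506.7, -276.9, 151.6]
ee_rot: [-0.001, 0.006, 1.0, 0.002]
force: [0.1, 0.7, -0.8]
grip_width: 0.365
```

Run:
```python
from h import *
s=telemetry.sense(); print(s["eef_pos"],s["ee_rot"],s["force"],s["grip_width"])
d=eyes.capture("wrist"); save(d,"w3.png"); np.savez("w3.npz",**d)
e=s["eef_pos"]
print("lid", p2w(d,280,307,e[2]+25)-e)
for n,P in [("w1",(550.2,-245.2,22)),("w2",(487.9,-252.6,22)),("rw",(528.8,-333.5,22)),("ob",(509.3,-165,22))]: print(n,w2p(d,P).round(1))
```

```text
[ 506.6613065  -276.8697931   151.61765435] [-9.85977314e-04  6.46410460e-03  9.99976768e-01  1.92529310e-03] [ 0.14068818  0.7373263  -0.80025076] 0.3649466627799194
lid [-0.58950158  0.25398029 25.        ]
w1 [312.8 246.2]
w2 [305.8 181. ]
rw [216.2 226.1]
ob [403.9 203.2]
```

View pics/w3.png

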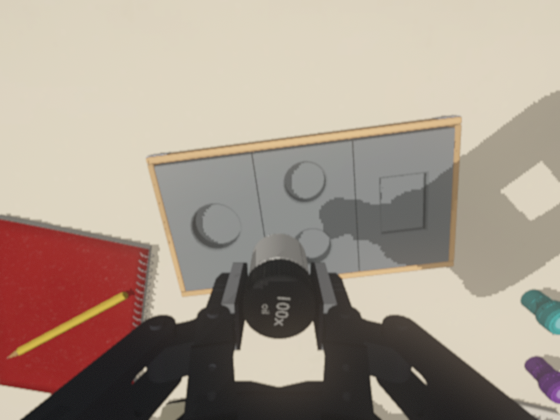

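Wrist view: round well at (217,225), twin well at (305,181) and recess centre (403,203), all within about 1 px of the predictions. The pot is held upright on the TCP axis.

{"name": "drive_tool", "arguments": {
  "series": "-0.1 -0.3 0 0 0 0 0.2; -0.19 -0.47 0 0 0 0 0.2; -0.19 -0.47 0 0 0 0 0.2; -0.19 -0.47 0.3 0 0 0 0.2; -0.19 -0.47 0.6 0 0 0 0.2; -0.19 -0.47 0.75 0 0 0 0.2; -0.19 -0.47 0.75 0 0 0 0.2; -0.19 -0.47 0.75 0 0 0 0.2"
}}

```text
time_s: 6.75
eef_pos: [529.2, -331.9, 62.7]
ee_rot: [-0.001, 0.005, 1.0, 0.002]
force: [-0.0, 0.0, 0.3]
grip_width: 0.368
```

Target z is 31.7 and y is −333.5, so I need about 30.5 mm down.

{"name": "drive_tool", "arguments": {
  "series": "0 -0.01 0.1 0 0 0 0.2; 0 -0.01 0.18 0 0 0 0.2; 0 -0.01 0.22 0 0 0 0.2; 0 -0.01 0.245 0 0 0 0.2; 0 -0.01 0.25 0 0 0 0.2; 0 -0.01 0.255 0 0 0 0.2; 0 -0.01 0.26 0 0 0 0.2; 0 -0.01 0.26 0 0 0 0.2"
}}

```text
time_s: 7.55
eef_pos: [529.3, -333.1, 31.8]
ee_rot: [-0.0, 0.005, 1.0, 0.001]
force: [0.6, 0.2, -0.0]
grip_width: 0.365
```

{"name": "drive_tool", "arguments": {
  "series": "0 0 0.006 0 0 0 0.2; 0 0 0.006 0 0 0 0.4; 0 0 0.006 0 0 0 0.5; 0 0 0.006 0 0 0 0.6; 0 0 0.006 0 0 0 0.6; 0 0 0 0 0 0 0.6; 0 0 -0.1 0 0 0 0.6; 0 0 -0.3 0 0 0 0.6; 0 0 -0.7 0 0 0 0.6; 0 0 -1 0 0 0 0.6; 0 0 -1 0 0 0 0.6"
}}

```text
time_s: 8.65
eef_pos: [531.1, -335.0, 158.5]
ee_rot: [0.004, 0.005, 1.0, -0.002]
force: [0.7, -0.7, -0.3]
grip_width: 0.599
```

Run:
```python
from h import *
s=telemetry.sense(); print(s["eef_pos"],s["ee_rot"],s["force"],s["grip_width"])
d=eyes.capture("wrist"); save(d,"w4.png",(100,60,500,360),1.5)
for n in ["objective_pot"]:
    for r in nets.spot_in(n,d): print(n,r)
print(w2p(d,[529,-333.5,57]))
```

```text
[ 531.14983658 -334.97006527  158.48073268] [ 0.00363542  0.00540314  0.99997621 -0.00227505] [ 0.70780068 -0.6508762  -0.30425477] 0.5987520020676007
objective_pot {'rect': [262.0, 176.1, 304.2, 229.4], 'confidence': 0.8}
[281.13612442 208.70343848]
```

View pics/w4.png

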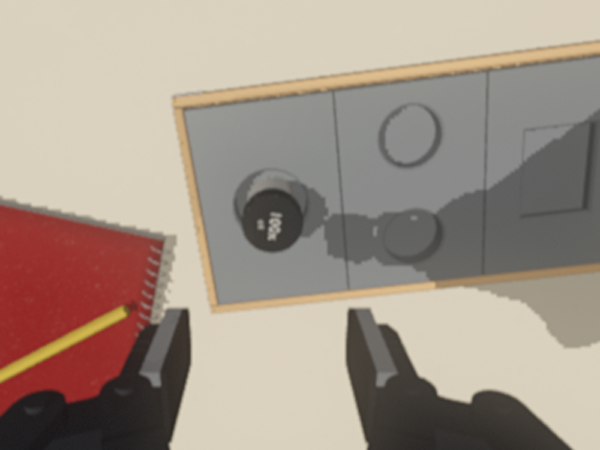

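The pot stands upright in the round well, with its lid at (272,222) in the crop. Next is the right-hand eyepiece, near (644,62).

{"name": "drive_tool", "arguments": {
  "series": "-0.1 0.4 0 0 0 0 0.6; -0.24 0.8 0 0 0 0 0.6; -0.24 0.99 0 0 0 0 0.6; -0.24 0.99 0 0 0 0 0.6"
}}

```text
time_s: 9.15
eef_pos: [559.5, -211.7, 151.8]
ee_rot: [-0.001, 0.004, 1.0, 0.002]
force: [-0.2, 0.4, -0.3]
grip_width: 0.597
```

{"name": "drive_tool", "arguments": {
  "series": "-0.1 0.4 0 0 0 0 0.6; -0.24 0.8 0 0 0 0 0.6; -0.24 0.99 0 0 0 0 0.6; -0.24 0.99 0 0 0 0 0.6"
}}

```text
time_s: 9.55
eef_pos: [588.9, -90.7, 151.1]
ee_rot: [-0.002, 0.002, 1.0, 0.002]
force: [-0.8, -1.1, 0.4]
grip_width: 0.603
```

{"name": "drive_tool", "arguments": {
  "series": "-0.1 0.4 0 0 0 0 0.6; -0.24 0.8 0 0 0 0 0.6; -0.24 0.99 0 0 0 0 0.6; -0.24 0.99 0 0 0 0 0.6; -0.24 0.99 0 0 0 0 0.6"
}}

```text
time_s: 10.05
eef_pos: [618.1, 26.6, 150.8]
ee_rot: [-0.003, 0.002, 1.0, 0.002]
force: [-0.5, 0.4, -0.2]
grip_width: 0.603
```

Run:
```python
from h import *
s=telemetry.sense(); print(s["eef_pos"],s["ee_rot"],s["force"],s["grip_width"])
d=eyes.capture("wrist"); save(d,"w5.png")
for r in nets.spot_in("eyepiece_a",d): print(r)
for P in [(644,62,42),(571.4,263,42),(622.8,-6,42),(651,175,15)]: print(w2p(d,P))
```

```text
[618.09104016  26.58586115 150.8315224 ] [-0.00260816  0.00227969  0.99999161  0.0021861 ] [-0.47993574  0.3553803  -0.18697091] 0.6025773463626902
{'rect': [527.5, 133.3, 557.3, 169.3], 'confidence': 0.87}
{'rect': [302.2, 214.8, 331.7, 256.7], 'confidence': 0.87}
{'rect': [219.6, 192.3, 257.8, 236.4], 'confidence': 0.83}
{'rect': [250.7, 273.5, 284.8, 323.4], 'confidence': 0.74}
{'rect': [453.9, 108.5, 513.0, 145.2], 'confidence': 0.61}
{'rect': [495.1, 221.1, 554.9, 263.2], 'confidence': 0.6}
[319.81750118 238.46577972]
[580.10166589 151.61010371]
[238.98356271 215.47830377]
[435.93199548 233.100796  ]
```

View pics/w5.png

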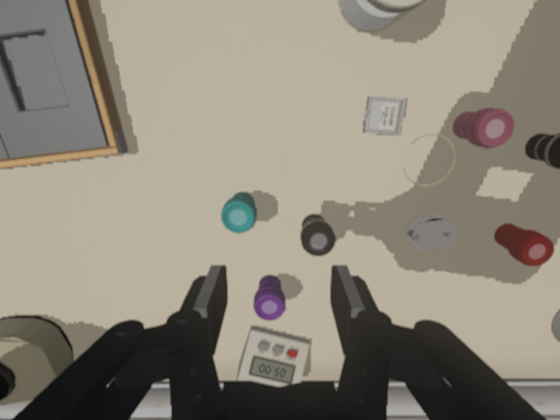

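Black eyepiece top at (318,240), turquoise (240,215), purple (270,303), loupe centre (432,232). This agrees with the overhead estimate to within 2 mm.

{"name": "drive_tool", "arguments": {
  "series": "-0.225 0.3 0 0 0 0 0.6; -0.225 0.3 0 0 0 0 0.6; -0.225 0.3 0.3 0 0 0 0.6; -0.225 0.3 0.6 0 0 0 0.6; -0.225 0.3 0.75 0 0 0 0.6; -0.225 0.3 0.75 0 0 0 0.6; -0.225 0.3 0.75 0 0 0 0.6"
}}

```text
time_s: 10.85
eef_pos: [645.3, 61.0, 62.1]
ee_rot: [-0.002, 0.004, 1.0, 0.002]
force: [-0.6, 0.3, 1.0]
grip_width: 0.601
```

{"name": "drive_tool", "arguments": {
  "series": "0 0.01 0.2 0 0 0 0.6; 0 0.01 0.35 0 0 0 0.6; 0 0.01 0.39 0 0 0 0.6; 0 0.01 0.39 0 0 0 0.6; 0 0.01 0.39 0 0 0 0.45; 0 0.01 0.39 0 0 0 0.3; 0 0.01 0.39 0 0 0 0.2; 0 0.01 0.39 0 0 0 0.2; 0 0.01 0.39 0 0 0 0.2; 0 0.01 0.39 0 0 0 0.2"
}}

```text
time_s: 11.85
eef_pos: [646.1, 62.1, 16.9]
ee_rot: [-0.001, 0.004, 1.0, 0.002]
force: [-0.7, -1.2, 5.2]
grip_width: 0.326
```

{"name": "drive_tool", "arguments": {
  "series": "0 0 -0.05 0 0 0 0.2; 0 0 -0.2 0 0 0 0.2; 0 0 -0.5 0 0 0 0.2; 0 0 -0.8 0 0 0 0.2; 0 0 -1 0 0 0 0.2; 0 0 -1 0 0 0 0.2"
}}

```text
time_s: 12.45
eef_pos: [647.7, 61.7, 141.4]
ee_rot: [0.003, 0.004, 1.0, 0.002]
force: [-0.2, -1.2, -0.5]
grip_width: 0.326
```

Run:
```python
from h import *
s=telemetry.sense(); print(s["eef_pos"],s["ee_rot"],s["force"],s["grip_width"])
d=eyes.capture("wrist"); save(d,"w6.png",(180,180,540,400),1.5)
np.savez("w6.npz",**d)
print(w2p(d,s["eef_pos"]+[0,0,26]))
```

```text
[647.74205478  61.71922615 141.35826174] [0.00305924 0.00352473 0.99998782 0.00160232] [-0.17394048 -1.24413375 -0.45768031] 0.3258590390783989
[279.3647586  309.96000853]
```

View pics/w6.png

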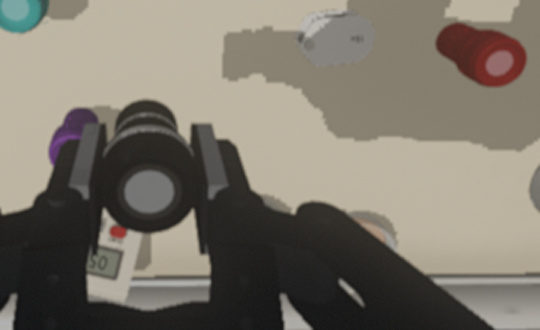

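Held upright, lens at crop (149,191), within about 2 mm of the TCP. Now to the far twin well.

{"name": "drive_tool", "arguments": {
  "series": "0.1 -0.4 -0.05 0 0 0 0.2; 0.27 -0.8 -0.05 0 0 0 0.2; 0.27 -0.85 -0.05 0 0 0 0.2; 0.27 -0.85 -0.05 0 0 0 0.2"
}}

```text
time_s: 12.9
eef_pos: [613.0, -41.2, 143.2]
ee_rot: [0.0, 0.005, 1.0, 0.002]
force: [0.2, 1.3, -0.3]
grip_width: 0.321
```

{"name": "drive_tool", "arguments": {
  "series": "0.1 -0.4 0 0 0 0 0.2; 0.27 -0.8 0 0 0 0 0.2; 0.27 -0.85 0 0 0 0 0.2; 0.27 -0.85 0 0 0 0 0.2"
}}

```text
time_s: 13.3
eef_pos: [579.6, -142.8, 142.1]
ee_rot: [-0.0, 0.005, 1.0, 0.002]
force: [-0.4, 0.7, -0.1]
grip_width: 0.327
```

{"name": "drive_tool", "arguments": {
  "series": "0.1 -0.4 0 0 0 0 0.2; 0.27 -0.8 0 0 0 0 0.2; 0.27 -0.85 0 0 0 0 0.2; 0.27 -0.85 0 0 0 0 0.2; 0.27 -0.85 0 0 0 0 0.2"
}}

```text
time_s: 13.8
eef_pos: [547.1, -242.4, 141.3]
ee_rot: [-0.0, 0.004, 1.0, 0.003]
force: [0.4, 1.1, -1.1]
grip_width: 0.325
```

{"name": "drive_tool", "arguments": {
  "series": "-0.035 -0.02 0 0 0 0 0.2; -0.035 -0.02 0.2 0 0 0 0.2; -0.035 -0.02 0.5 0 0 0 0.2; -0.035 -0.02 0.7 0 0 0 0.2; -0.035 -0.02 0.72 0 0 0 0.2; -0.035 -0.02 0.72 0 0 0 0.2; -0.035 -0.02 0.72 0 0 0 0.2"
}}

```text
time_s: 14.5
eef_pos: [552.3, -244.3, 56.6]
ee_rot: [0.001, 0.004, 1.0, 0.002]
force: [-1.1, 0.7, 0.1]
grip_width: 0.324
```

Down to z = 24.9, about 31.7 mm.

{"name": "drive_tool", "arguments": {
  "series": "0 0 0.1 0 0 0 0.2; 0 0 0.18 0 0 0 0.2; 0 0 0.22 0 0 0 0.2; 0 0 0.245 0 0 0 0.2; 0 0 0.255 0 0 0 0.2; 0 0 0.265 0 0 0 0.2; 0 0 0.268 0 0 0 0.2; 0 0 0.268 0 0 0 0.2"
}}

```text
time_s: 15.3
eef_pos: [552.5, -244.3, 24.9]
ee_rot: [0.001, 0.004, 1.0, 0.002]
force: [-0.4, 0.4, 3.9]
grip_width: 0.324
```

{"name": "drive_tool", "arguments": {
  "series": "0 0 0 0 0 0 0.35; 0 0 0 0 0 0 0.45; 0 0 0 0 0 0 0.55; 0 0 0 0 0 0 0.55; 0 0 -0.05 0 0 0 0.55; 0 0 -0.2 0 0 0 0.55; 0 0 -0.5 0 0 0 0.55; 0 0 -0.8 0 0 0 0.55; 0 0 -1 0 0 0 0.55; 0 0 -1 0 0 0 0.55"
}}

```text
time_s: 16.3
eef_pos: [553.6, -245.6, 149.1]
ee_rot: [0.004, 0.004, 1.0, -0.0]
force: [0.3, -0.6, -0.8]
grip_width: 0.549
```

Run:
```python
from h import *
s=telemetry.sense(); print(s["eef_pos"],s["ee_rot"],s["force"],s["grip_width"])
d=eyes.capture("wrist"); save(d,"w7.png",(100,60,500,360),1.5)
for r in nets.spot_in("eyepiece_a",d): print(r)
print(w2p(d,[550.2,-245.2,50]),w2p(d,[550.2,-245.2,22]))
```

```text
[ 553.58554756 -245.62507418  149.1187739 ] [ 4.04204156e-03  3.88691651e-03  9.99984272e-01 -1.00140602e-04] [ 0.26942846 -0.59498488 -0.84492297] 0.5491614869391851
{'rect': [263.1, 182.3, 298.6, 227.5], 'confidence': 0.82}
{'rect': [499.4, 250.1, 560.0, 298.9], 'confidence': 0.6}
{'rect': [506.4, 321.5, 559.8, 370.1], 'confidence': 0.58}
[279.30694618 208.12301747] [279.21552894 197.75118012]
```

View pics/w7.png

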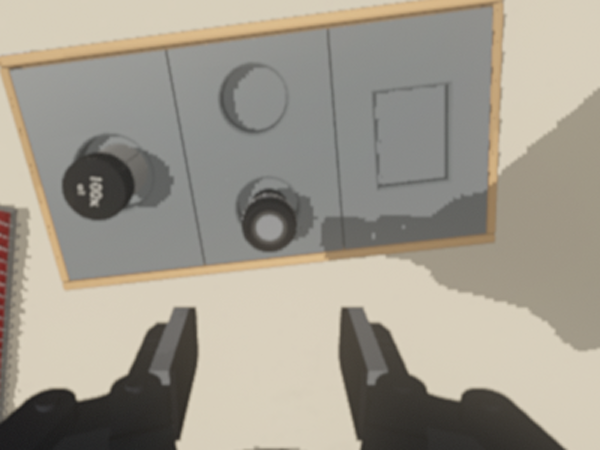

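Eyepiece down and upright in its well, within about 2 mm of the middle. Now the other black eyepiece, near (571,263).

{"name": "drive_tool", "arguments": {
  "series": "0 0.4 0 0 0 0 0.55; -0.03 0.8 0 0 0 0 0.55; -0.03 1 0 0 0 0 0.55; -0.03 1 0 0 0 0 0.55"
}}

```text
time_s: 16.8
eef_pos: [556.2, -121.6, 144.4]
ee_rot: [0.0, 0.002, 1.0, 0.003]
force: [0.4, -0.6, 0.3]
grip_width: 0.55
```

{"name": "drive_tool", "arguments": {
  "series": "0 0.4 0 0 0 0 0.55; -0.03 0.8 0 0 0 0 0.55; -0.03 1 0 0 0 0 0.55; -0.03 1 0 0 0 0 0.55"
}}

```text
time_s: 17.2
eef_pos: [559.9, 0.3, 144.0]
ee_rot: [-0.001, 0.001, 1.0, 0.003]
force: [0.2, 0.3, 0.2]
grip_width: 0.55
```

{"name": "drive_tool", "arguments": {
  "series": "0 0.4 0 0 0 0 0.55; -0.03 0.8 0 0 0 0 0.55; -0.03 1 0 0 0 0 0.55; -0.03 1 0 0 0 0 0.55"
}}

```text
time_s: 17.6
eef_pos: [563.6, 121.4, 143.9]
ee_rot: [-0.001, -0.0, 1.0, 0.003]
force: [0.2, 0.2, -0.2]
grip_width: 0.551
```

{"name": "drive_tool", "arguments": {
  "series": "0 0.4 0 0 0 0 0.55; -0.03 0.8 0 0 0 0 0.55; -0.03 1 0 0 0 0 0.55; -0.03 1 0 0 0 0 0.55; -0.03 1 0 0 0 0 0.55"
}}

```text
time_s: 18.1
eef_pos: [567.6, 239.5, 143.9]
ee_rot: [-0.002, 0.0, 1.0, 0.003]
force: [0.1, -0.6, 0.3]
grip_width: 0.547
```

Run:
```python
from h import *
s=telemetry.sense(); print(s["eef_pos"],s["ee_rot"],s["force"],s["grip_width"])
d=eyes.capture("wrist"); save(d,"w8.png"); np.savez("w8.npz",**d)
for r in nets.spot_in("eyepiece_a",d): print(r)
for r in nets.spot_in("loupe",d): print("loupe",r)
for P in [(571.4,263,42),(551.2,194,42),(651,173,15)]: print(w2p(d,P))
```

```text
[567.57375002 239.53377856 143.88717316] [-1.89368457e-03  7.12176533e-05  9.99995056e-01  2.50931003e-03] [ 0.10581526 -0.56429492  0.25877008] 0.547249375817338
{'rect': [0.0, 244.6, 40.9, 290.1], 'confidence': 0.89}
{'rect': [203.0, 170.6, 238.0, 211.3], 'confidence': 0.87}
{'rect': [273.3, 271.5, 309.0, 316.8], 'confidence': 0.72}
{'rect': [30.4, 320.7, 82.8, 367.4], 'confidence': 0.61}
loupe {'rect': [190.5, 264.5, 235.5, 289.9], 'confidence': 0.77}
[307.11603757 216.83650496]
[220.41950982 192.88076652]
[209.34600999 284.88358405]
```

View pics/w8.png

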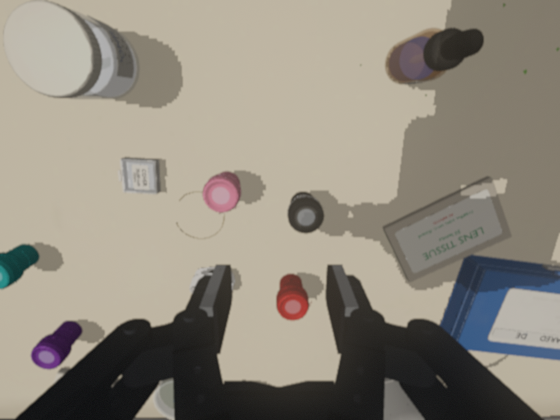

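Black eyepiece top at (306,214), pink at (221,193) and red at (292,303) off to the side, lens-tissue packet edge at (385,230), beyond the finger.

{"name": "drive_tool", "arguments": {
  "series": "-0.02 0.19 0 0 0 0 0.55; -0.02 0.19 0.2 0 0 0 0.55; -0.02 0.19 0.5 0 0 0 0.55; -0.02 0.19 0.7 0 0 0 0.55; -0.02 0.19 0.7 0 0 0 0.55; -0.02 0.19 0.7 0 0 0 0.55"
}}

```text
time_s: 18.85
eef_pos: [570.4, 261.9, 61.4]
ee_rot: [-0.001, 0.001, 1.0, 0.003]
force: [-0.0, 0.2, 1.1]
grip_width: 0.549
```

{"name": "drive_tool", "arguments": {
  "series": "0 0 0.2 0 0 0 0.55; 0 0 0.35 0 0 0 0.55; 0 0 0.38 0 0 0 0.55; 0 0 0.38 0 0 0 0.55; 0 0 0.38 0 0 0 0.45; 0 0 0.38 0 0 0 0.3; 0 0 0.38 0 0 0 0.2; 0 0 0.38 0 0 0 0.2; 0 0 0.38 0 0 0 0.2; 0 0 0.38 0 0 0 0.2"
}}

```text
time_s: 19.85
eef_pos: [571.2, 262.2, 17.6]
ee_rot: [0.0, 0.001, 1.0, 0.003]
force: [-0.1, -1.6, 6.5]
grip_width: 0.324
```

{"name": "drive_tool", "arguments": {
  "series": "0 0 -0.05 0 0 0 0.2; 0 0 -0.2 0 0 0 0.2; 0 0 -0.5 0 0 0 0.2; 0 0 -0.8 0 0 0 0.2; 0 0 -1 0 0 0 0.2; 0 0 -1 0 0 0 0.2"
}}

```text
time_s: 20.45
eef_pos: [572.8, 262.0, 142.2]
ee_rot: [0.004, 0.001, 1.0, 0.004]
force: [0.2, -0.1, -0.9]
grip_width: 0.323
```

Run:
```python
from h import *
s=telemetry.sense(); print(s["eef_pos"],s["ee_rot"],s["force"],s["grip_width"])
d=eyes.capture("wrist"); np.savez("w9.npz",**d)
print(w2p(d,s["eef_pos"]+[0,0,26]))
f=cv2.cvtColor(d["frame"],cv2.COLOR_RGB2GRAY)[270:345,235:325]
m=(f>90).astype(np.uint8); n,l,st,c=cv2.connectedComponentsWithStats(m)
for i in range(1,n):
    if st[i,4]>80: print(st[i],c[i]+[235,270])
```

```text
[572.76469431 261.98382792 142.24879654] [0.00381484 0.00108228 0.99998462 0.00387715] [ 0.23146109 -0.13668691 -0.91280449] 0.32275253426770734
[279.6370943  310.03924288]
[  0   0   9  21 104] [237.69230769 278.57692308]
[ 28  23  33  28 730] [278.91643836 306.32465753]
[  10   47   68   28 1110] [278.24954955 335.43873874]
```

Held (opening 0.323, same as before), lens about 2 mm toward −x of the TCP. To the near twin well.

{"name": "drive_tool", "arguments": {
  "series": "0.05 -0.4 0 0 0 0 0.2; 0.17 -0.8 0 0 0 0 0.2; 0.17 -1 0 0 0 0 0.2; 0.17 -1 0 0 0 0 0.2"
}}

```text
time_s: 20.9
eef_pos: [550.6, 139.1, 137.8]
ee_rot: [0.001, 0.003, 1.0, 0.003]
force: [0.6, 0.3, -0.0]
grip_width: 0.323
```

{"name": "drive_tool", "arguments": {
  "series": "0.05 -0.4 0 0 0 0 0.2; 0.17 -0.8 0 0 0 0 0.2; 0.17 -1 0 0 0 0 0.2; 0.17 -1 0 0 0 0 0.2"
}}

```text
time_s: 21.3
eef_pos: [529.3, 17.4, 136.3]
ee_rot: [0.0, 0.004, 1.0, 0.003]
force: [-0.7, 0.4, -1.3]
grip_width: 0.325
```

{"name": "drive_tool", "arguments": {
  "series": "0.05 -0.4 0 0 0 0 0.2; 0.17 -0.8 0 0 0 0 0.2; 0.17 -1 0 0 0 0 0.2; 0.17 -1 0 0 0 0 0.2"
}}

```text
time_s: 21.7
eef_pos: [508.0, -103.8, 135.0]
ee_rot: [0.0, 0.006, 1.0, 0.003]
force: [-0.2, 0.1, -0.5]
grip_width: 0.326
```

{"name": "drive_tool", "arguments": {
  "series": "0.05 -0.4 0 0 0 0 0.2; 0.17 -0.8 0 0 0 0 0.2; 0.17 -1 0 0 0 0 0.2; 0.17 -1 0 0 0 0 0.2; 0.17 -1 0 0 0 0 0.2"
}}

```text
time_s: 22.2
eef_pos: [486.7, -222.0, 133.6]
ee_rot: [-0.0, 0.005, 1.0, 0.004]
force: [0.4, -0.2, -0.6]
grip_width: 0.32
```

{"name": "drive_tool", "arguments": {
  "series": "-0.02 -0.25 0 0 0 0 0.2; -0.02 -0.25 0 0 0 0 0.2; -0.02 -0.25 0.2 0 0 0 0.2; -0.02 -0.25 0.45 0 0 0 0.2; -0.02 -0.25 0.6 0 0 0 0.2; -0.02 -0.25 0.6 0 0 0 0.2; -0.02 -0.25 0.6 0 0 0 0.2"
}}

```text
time_s: 22.9
eef_pos: [489.4, -250.3, 62.0]
ee_rot: [-0.0, 0.005, 1.0, 0.004]
force: [-0.4, -1.1, -0.7]
grip_width: 0.321
```

Down 36.4 mm to z = 25.6, and 2 mm in y.

{"name": "drive_tool", "arguments": {
  "series": "0 -0.02 0.12 0 0 0 0.2; 0 -0.02 0.2 0 0 0 0.2; 0 -0.02 0.25 0 0 0 0.2; 0 -0.02 0.275 0 0 0 0.2; 0 -0.02 0.29 0 0 0 0.2; 0 -0.02 0.3 0 0 0 0.2; 0 -0.02 0.306 0 0 0 0.2; 0 -0.02 0.307 0 0 0 0.2"
}}

```text
time_s: 23.7
eef_pos: [489.6, -252.6, 25.6]
ee_rot: [0.0, 0.005, 1.0, 0.004]
force: [-0.5, 1.2, 3.8]
grip_width: 0.317
```

{"name": "drive_tool", "arguments": {
  "series": "0 0 0 0 0 0 0.35; 0 0 0 0 0 0 0.45; 0 0 0 0 0 0 0.55; 0 0 0 0 0 0 0.55; 0 0 -0.05 0 0 0 0.55; 0 0 -0.2 0 0 0 0.55; 0 0 -0.5 0 0 0 0.55; 0 0 -0.8 0 0 0 0.55; 0 0 -1 0 0 0 0.55; 0 0 -1 0 0 0 0.55"
}}

```text
time_s: 24.7
eef_pos: [490.8, -254.4, 149.5]
ee_rot: [0.003, 0.005, 1.0, 0.001]
force: [0.0, -0.2, -0.8]
grip_width: 0.551
```

```bash
cat >> h.py <<'E'
from scipy.spatial.transform import Rotation as R
def to(x,y,z,jaw):
    "remaining shift (units of .12 m, tool axes) and turn (units of .5 rad) to TCP x,y,z with jaw axis at jaw degrees, tool down"
    s=telemetry.sense(); q=s["ee_rot"]; M=R.from_quat([q[1],q[2],q[3],q[0]])
    a=np.radians(jaw); T=R.from_matrix(np.array([[-np.sin(a),np.cos(a),0],[np.cos(a),np.sin(a),0],[0,0,-1]]))
    yj=M.as_matrix()[:,1]; t=M.inv().apply(np.array([x,y,z])-s["eef_pos"])/120
    print("pos",s["eef_pos"].round(1),"jaw",np.degrees(np.arctan2(yj[1],yj[0])).round(1),"shift",t.round(3),"turn",((M.inv()*T).as_rotvec()/.5).round(3),"F",s["force"].round(1),"g",s["grip_width"])
E
python3 - <<'E'
from h import *
T=np.array([[-1,0,0],[0,1,0],[0,0,-1.]])
d=eyes.capture("wrist"); save(d,"w10.png",(100,60,500,360),1.5)
for r in nets.spot_in("eyepiece_a",d): print(r)
for P in [(550.2,-245.2,50),(487.9,-252.6,50)]: print(w2p(d,P))
to(651,173,140,9.4)
E
```

```text
{'rect': [494.2, 302.2, 552.9, 352.8], 'confidence': 0.93}
{'rect': [263.0, 186.3, 298.3, 229.6], 'confidence': 0.83}
{'rect': [500.3, 367.8, 551.4, 415.5], 'confidence': 0.72}
[289.70373757 277.35156109]
[280.63547433 208.86633546]
pos [ 489.5 -253.4  145.8] jaw 89.5 shift [-1.314  3.565  0.074] turn [ 0.012 -0.009  2.795] F [ 0.1  0.2 -1.2] g 0.5526336600365548
```

View pics/w10.png

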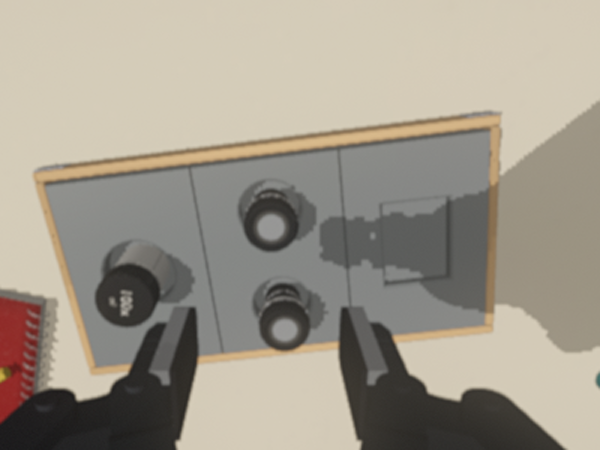

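Both eyepieces and the pot stand upright in their wells. Now to the loupe.

{"name": "drive_tool", "arguments": {
  "series": "-0.1 0.4 0 0 0 0 0.6; -0.33 0.8 0 0 0 0 0.6; -0.37 1 0 0 0 0 0.6; -0.37 1 0 0 0 0 0.6"
}}

```text
time_s: 25.2
eef_pos: [535.1, -130.4, 145.3]
ee_rot: [-0.001, 0.003, 1.0, 0.004]
force: [0.9, -1.1, 0.0]
grip_width: 0.602
```

{"name": "drive_tool", "arguments": {
  "series": "-0.1 0.4 0 0 0 0 0.6; -0.33 0.8 0 0 0 0 0.6; -0.37 1 0 0 0 0 0.6; -0.37 1 0 0 0 0 0.6"
}}

```text
time_s: 25.6
eef_pos: [580.2, -7.9, 145.0]
ee_rot: [-0.002, 0.001, 1.0, 0.005]
force: [-0.9, -0.3, -0.3]
grip_width: 0.599
```

{"name": "drive_tool", "arguments": {
  "series": "-0.1 0.4 0 0 0 0 0.6; -0.33 0.8 0 0 0 0 0.6; -0.37 1 0 0 0 0 0.6; -0.37 1 0 0 0 0 0.6; -0.37 1 0 0 0 0 0.6"
}}

```text
time_s: 26.1
eef_pos: [624.4, 111.0, 144.9]
ee_rot: [-0.003, 0.001, 1.0, 0.005]
force: [0.8, -0.1, -0.7]
grip_width: 0.598
```

Run:
```python
from h import *
to(651,173,140,9.4)
d=eyes.capture("wrist"); np.savez("w11.npz",**d)
for r in nets.spot_in("loupe",d): print(r)
u,v=w2p(d,(651,173,15)); print(u,v); u,v=int(u),int(v)
save(d,"w11.png",(u-50,v-40,u+50,v+40),7)
```

```text
pos [624.4 111.  144.9] jaw 89.9 shift [-0.221  0.516  0.044] turn [ 0.007 -0.022  2.81 ] F [ 0.8 -0.1 -0.7] g 0.5975125165807166
{'rect': [322.0, 213.6, 371.0, 247.9], 'confidence': 0.86}
344.99970232066653 229.85485369958707
```

View pics/w11.png

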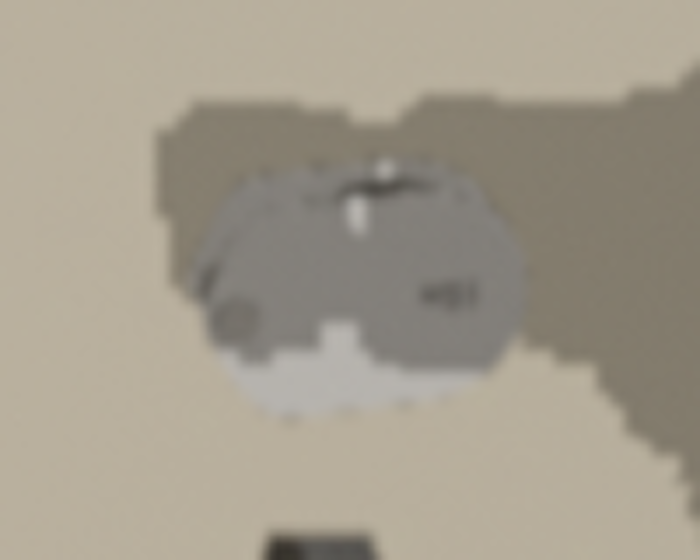

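The loupe's long side tilts about 9° (jaw axis 9.4° confirmed); top-plate centre at crop (365,292), which is about (651,173.5).

{"name": "drive_tool", "arguments": {
  "series": "-0.22 0.3 0 0 0 0.25 0.6; -0.224 0.52 0 0 0 0.5 0.6; -0.224 0.52 0 0 0 0.75 0.6; -0.224 0.52 0 0 0 0.94 0.6; -0.224 0.52 0 0 0 0.94 0.6; -0.224 0.52 0 0 0 0.94 0.6"
}}

```text
time_s: 26.8
eef_pos: [651.6, 171.4, 145.9]
ee_rot: [-0.003, 0.234, 0.972, 0.004]
force: [-1.3, 1.1, 0.6]
grip_width: 0.595
```

{"name": "drive_tool", "arguments": {
  "series": "0 0 0 0 0 0.25 0.6; 0 0 0 0 0 0.5 0.6; 0 0 0 0 0 0.75 0.6; 0 0 0 0 0 0.94 0.6; 0 0 0 0 0 0.94 0.6; 0 0 0 0 0 0.94 0.6"
}}

```text
time_s: 27.4
eef_pos: [651.7, 170.9, 146.0]
ee_rot: [-0.004, 0.452, 0.892, 0.003]
force: [-0.5, 0.9, 0.0]
grip_width: 0.601
```

{"name": "drive_tool", "arguments": {
  "series": "0 0 0 0 0 0.25 0.6; 0 0 0 0 0 0.5 0.6; 0 0 0 0 0 0.75 0.6; 0 0 0 0 0 0.94 0.6; 0 0 0 0 0 0.94 0.6; 0 0 0 0 0 0.94 0.6"
}}

```text
time_s: 28.0
eef_pos: [651.7, 170.7, 146.0]
ee_rot: [-0.005, 0.646, 0.763, 0.002]
force: [-0.1, 0.1, -0.3]
grip_width: 0.595
```

Run:
```python
from h import *
to(651.3,173.5,60,9.4)
d=eyes.capture("wrist"); np.savez("w12.npz",**d)
for r in nets.spot_in("loupe",d): print(r)
print(w2p(d,(651.3,173.5,15)),w2p(d,(651.3,173.5,8)))
```

```text
pos [651.7 170.7 146. ] jaw 9.5 shift [0.016 0.003 0.717] turn [-0.007 -0.02   0.004] F [-0.1  0.1 -0.3] g 0.5953296617818515
{'rect': [268.4, 171.8, 299.2, 221.2], 'confidence': 0.71}
[279.36329856 199.23615053] [279.36524909 197.08240366]
```

{"name": "drive_tool", "arguments": {
  "series": "0.015 0 0.3 0 -0.02 0 0.6; 0.015 0 0.6 0 -0.02 0 0.6; 0.015 0 0.85 0 -0.02 0 0.6; 0.015 0 0.9 0 -0.02 0 0.6; 0.015 0 0.9 0 -0.02 0 0.6; 0.015 0 0.9 0 -0.02 0 0.6"
}}

```text
time_s: 28.7
eef_pos: [651.9, 173.7, 40.0]
ee_rot: [0.0, 0.646, 0.763, -0.0]
force: [-0.0, 0.4, -0.3]
grip_width: 0.601
```

Run:
```python
from h import *
to(651.3,173.5,7.2,9.4)
```

```text
pos [651.9 173.7  40. ] jaw 9.5 shift [-0.    -0.005  0.274] turn [-0.001  0.001  0.003] F [-0.   0.4 -0.3] g 0.6013044818963246
```

{"name": "drive_tool", "arguments": {
  "series": "0 0 0.15 0 0 0 0.6; 0 0 0.25 0 0 0 0.6; 0 0 0.274 0 0 0 0.6; 0 0 0.274 0 0 0 0.6; 0 0 0.274 0 0 0 0.45; 0 0 0.274 0 0 0 0.35; 0 0 0.274 0 0 0 0.2; 0 0 0.274 0 0 0 0.2; 0 0 0.274 0 0 0 0.2; 0 0 0.274 0 0 0 0.2; 0 0 0.274 0 0 0 0.2"
}}

```text
time_s: 29.8
eef_pos: [652.4, 173.7, 8.2]
ee_rot: [0.001, 0.646, 0.763, 0.0]
force: [-0.9, 0.3, 5.9]
grip_width: 0.327
```

{"name": "drive_tool", "arguments": {
  "series": "0 0 -0.05 0 0 0 0.2; 0 0 -0.2 0 0 0 0.2; 0 0 -0.5 0 0 0 0.2; 0 0 -0.8 0 0 0 0.2; 0 0 -1 0 0 0 0.2; 0 0 -1 0 0 0 0.2"
}}

```text
time_s: 30.4
eef_pos: [653.7, 173.9, 132.6]
ee_rot: [0.003, 0.646, 0.763, 0.003]
force: [0.1, 0.6, 0.2]
grip_width: 0.326
```

Run:
```python
from h import *
s=telemetry.sense(); to(509.3,-165,140,96.6)
d=eyes.capture("wrist"); np.savez("w13.npz",**d)
for r in nets.spot_in("loupe",d): print(r)
u,v=w2p(d,s["eef_pos"]+[0,0,8]); print(u,v); u,v=int(u),int(v)
save(d,"w13.png",(u-70,v-60,u+70,v+60),5)
```

```text
pos [653.7 173.9 132.6] jaw 9.5 shift [-2.587 -1.652 -0.072] turn [ 0.011  0.014 -3.041] F [0.1 0.6 0.2] g 0.32597160087034777
{'rect': [252.4, 233.9, 313.4, 321.3], 'confidence': 0.84}
279.3201763300528 285.8897221049086
```

View pics/w13.png

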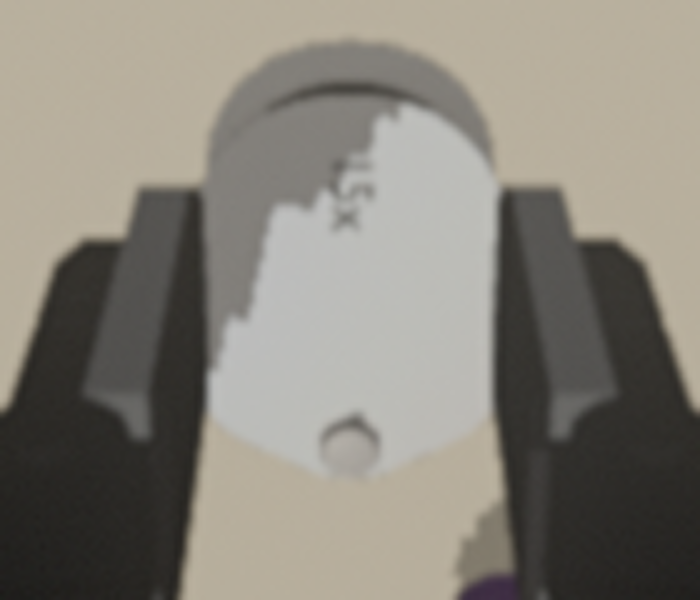

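The loupe is held squarely across its width and centred to about 2 mm. To the oblong insert, turning −87° (tool frame) on the way.

{"name": "drive_tool", "arguments": {
  "series": "-0.4 -0.25 0 0 0 0 0.2; -0.8 -0.5 0 0 0 0 0.2; -0.86 -0.54 0 0 0 0 0.2; -0.86 -0.54 0 0 0 0 0.2"
}}

```text
time_s: 30.9
eef_pos: [603.7, 58.8, 126.5]
ee_rot: [-0.001, 0.648, 0.762, -0.001]
force: [0.2, 0.1, -0.9]
grip_width: 0.327
```

{"name": "drive_tool", "arguments": {
  "series": "-0.4 -0.25 0 0 0 0 0.2; -0.8 -0.5 0 0 0 0 0.2; -0.86 -0.54 0 0 0 0 0.2; -0.86 -0.54 0 0 0 0 0.2"
}}

```text
time_s: 31.3
eef_pos: [555.5, -55.2, 125.7]
ee_rot: [-0.002, 0.649, 0.761, -0.001]
force: [0.7, 0.6, -0.1]
grip_width: 0.326
```

{"name": "drive_tool", "arguments": {
  "series": "-0.4 -0.25 0 0 0 -0.25 0.2; -0.8 -0.5 0 0 0 -0.5 0.2; -0.86 -0.54 0 0 0 -0.75 0.2; -0.86 -0.54 0 0 0 -1 0.2; -0.86 -0.54 0 0 0 -1 0.2"
}}

```text
time_s: 31.8
eef_pos: [508.2, -166.7, 125.2]
ee_rot: [-0.003, 0.44, 0.898, -0.001]
force: [0.1, 0.7, 0.1]
grip_width: 0.321
```

{"name": "drive_tool", "arguments": {
  "series": "0 0 0 0 0 -0.25 0.2; 0 0 0 0 0 -0.5 0.2; 0 0 0 0 0 -0.75 0.2; 0 0 0 0 0 -1 0.2; 0 0 0 0 0 -1 0.2; 0 0 0 0 0 -1 0.2"
}}

```text
time_s: 32.4
eef_pos: [508.6, -165.7, 124.8]
ee_rot: [-0.003, 0.206, 0.979, 0.0]
force: [0.1, -1.1, 0.4]
grip_width: 0.326
```

{"name": "drive_tool", "arguments": {
  "series": "0 0 0 0 0 -0.25 0.2; 0 0 0 0 0 -0.5 0.2; 0 0 0 0 0 -0.75 0.2; 0 0 0 0 0 -1 0.2; 0 0 0 0 0 -1 0.2; 0 0 0 0 0 -1 0.2"
}}

```text
time_s: 33.0
eef_pos: [508.7, -165.4, 124.7]
ee_rot: [-0.003, -0.04, 0.999, 0.001]
force: [0.5, 0.3, -1.4]
grip_width: 0.326
```

Run:
```python
from h import *
to(511.3,-164.8,60,96.6)
```

```text
pos [ 508.7 -165.4  124.7] jaw 94.6 shift [-0.025  0.002  0.539] turn [ 0.004 -0.012 -0.07 ] F [ 0.5  0.3 -1.4] g 0.3255543647195654
```

{"name": "drive_tool", "arguments": {
  "series": "-0.025 0 0.2 0 -0.01 -0.07 0.2; -0.025 0 0.45 0 -0.01 -0.07 0.2; -0.025 0 0.6 0 -0.01 -0.07 0.2; -0.025 0 0.64 0 -0.01 -0.07 0.2; -0.025 0 0.64 0 -0.01 -0.07 0.2; -0.025 0 0.64 0 -0.01 -0.07 0.2"
}}

```text
time_s: 33.6
eef_pos: [511.8, -165.3, 48.9]
ee_rot: [0.0, -0.057, 0.998, 0.001]
force: [0.5, -0.5, -0.7]
grip_width: 0.324
```

Run:
```python
from h import *
to(511.3,-164.8,23.2,96.6)
```

```text
pos [ 511.8 -165.3   48.9] jaw 96.5 shift [0.004 0.005 0.214] turn [ 0.002  0.002 -0.002] F [ 0.5 -0.5 -0.7] g 0.32374849536356365
```

{"name": "drive_tool", "arguments": {
  "series": "0 0 0.08 0 0 0 0.2; 0 0 0.14 0 0 0 0.2; 0 0 0.17 0 0 0 0.2; 0 0 0.19 0 0 0 0.2; 0 0 0.2 0 0 0 0.2; 0 0 0.208 0 0 0 0.2; 0 0 0.214 0 0 0 0.2; 0 0 0.214 0 0 0 0.2"
}}

```text
time_s: 34.4
eef_pos: [511.9, -165.3, 23.3]
ee_rot: [0.0, -0.057, 0.998, 0.0]
force: [-0.2, 0.3, -0.6]
grip_width: 0.326
```

{"name": "drive_tool", "arguments": {
  "series": "0 0 0.003 0 0 0 0.2; 0 0 0.006 0 0 0 0.2; 0 0 0.006 0 0 0 0.2"
}}

```text
time_s: 34.7
eef_pos: [512.0, -165.4, 23.2]
ee_rot: [0.0, -0.057, 0.998, 0.0]
force: [-3.2, 0.6, 6.1]
grip_width: 0.324
```

Contact (6 N). Release gently, lift, and look.

{"name": "drive_tool", "arguments": {
  "series": "0 0 0 0 0 0 0.36; 0 0 0 0 0 0 0.42; 0 0 0 0 0 0 0.5; 0 0 0 0 0 0 0.55; 0 0 -0.05 0 0 0 0.55; 0 0 -0.2 0 0 0 0.55; 0 0 -0.5 0 0 0 0.55; 0 0 -0.8 0 0 0 0.55; 0 0 -1 0 0 0 0.55; 0 0 -1 0 0 0 0.55"
}}

```text
time_s: 35.7
eef_pos: [513.2, -166.2, 146.9]
ee_rot: [0.003, -0.057, 0.998, -0.001]
force: [0.4, 0.2, -1.3]
grip_width: 0.547
```

Run:
```python
from h import *
d=eyes.capture("wrist"); s=telemetry.sense(); print(s["eef_pos"],s["force"])
a=cv2.resize(d["frame"][80:300,60:420,::-1],None,fx=2.1,fy=2.1,interpolation=cv2.INTER_CUBIC)
cv2.imwrite("pics/w14.png",a)
for r in nets.spot_in("loupe",d): print(r)
print("loupe exp",w2p(d,(509.3,-165,30.6)))
```

```text
[ 512.37231362 -165.72000082  144.72440332] [ 0.07581073 -0.07356658 -0.08802373]
{'rect': [269.0, 175.4, 300.8, 226.9], 'confidence': 0.77}
loupe exp [281.08252805 201.33018821]
```

View pics/w14.png

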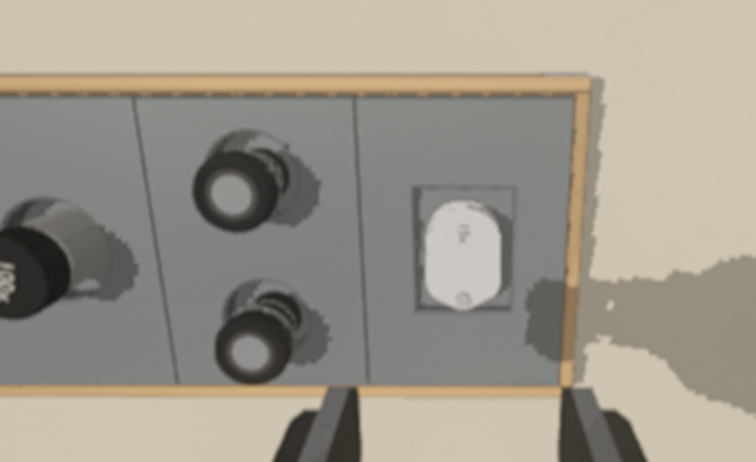

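The loupe lies flat inside the recess, centre (462,255) against recess centre (464,248); the difference is mostly parallax. I'll check the bystanders numerically and then hand in.

Run:
```python
from h import *
d=eyes.capture("top")
for n in "dropper_bottle specimen_jar cover_box objective_pot eyepiece_a loupe".split():
    print(n,[(np.round(r["rect"]).tolist(),round(r["confidence"],2)) for r in nets.spot_in(n,d)[:5]])
print({n:w2p(d,P).round().tolist() for n,P in dict(pot=(528.7,-333,57),e1=(550.2,-245.2,50),e2=(488,-252.6,50),loupe=(509.3,-165,30)).items()})
print(telemetry.sense()["time_s"]); print(ctrl.finish_job())
```

```text
dropper_bottle [([129.0, 250.0, 148.0, 263.0], 0.53)]
specimen_jar [([224.0, 247.0, 245.0, 266.0], 0.83)]
cover_box [([227.0, 216.0, 236.0, 229.0], 0.62)]
objective_pot [([403.0, 223.0, 414.0, 238.0], 0.5)]
eyepiece_a [([169.0, 172.0, 188.0, 186.0], 0.67), ([403.0, 223.0, 416.0, 235.0], 0.2)]
loupe []
{'pot': [408.0, 226.0], 'e1': [372.0, 218.0], 'e2': [376.0, 242.0], 'loupe': [340.0, 234.0]}
36.15
the job is handed in; nothing more can be done
None
```

I put all four accessories back in the tray and handed the job in at about 36 s of the 118 s allowed. The hand-in gave no verdict.

- **Placed:** the pot is in the round well, the two black eyepieces are in the twin wells, and the loupe lies flat in the oblong recess. I lowered each one to its floor before opening the gripper. The floor was felt through the force reading (about 4–6 N) for the eyepieces and loupe. The pot went down by height alone.
- **Wrist-camera checks:** after each release the piece was upright in its well or recess. The lens of the first eyepiece showed about 2 mm off the middle, and the second looked the same. The loupe was fully inside the recess.
- **Things left alone:** in the last overhead picture the bottle, jar and cover-glass box were within 2–3 pixels of where they started. At that scale this is a few millimetres, within the detector's scatter. I never approached the coloured look-alikes.
- **Checks that failed or were weak:** in that overhead picture the detector found the pot in its well but did not report the loupe or the placed eyepieces. For those three, only the close-up wrist views confirm the placing.

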